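# Hold the model bascule bridge at its marker

## Task

On the model railway, work the hand slide to raise the lifting bridge until its black pointer stands within the width of the brass marker tab on the gauge, and keep it there for a good five seconds although the top-heavy leaf tends to swing away; do not let it swing against its fully open stop. Then lower the leaf gently, without letting it drop, until it is shut on the far abutment, put the slide back at its home line and let go. Move the leaf only by the slide, do not touch the leaf or the marker, and leave the things round about where they are.

Things in the scene. Friction and masses are not known exactly. Their poses are not given: they have to be found in the camera images.
- bridge: Fixed model bascule bridge, 660 mm long. Origin on the table under the middle of its hinge shaft, which lies 130 mm above along bridge x. x points away from the robot, y along the track from the shaft to the leaf's free end and the far abutment, z up. A 150 mm high grey drive casing stands at x -108 to -59, y -30 to 30 mm; the gauge tops out at 320 mm. Place and yaw vary; it does not move.
- trunnion (a joint): Lift angle of the leaf, rad: 0 = shut on the far abutment's stop, grows as the free end rises, 0.95 = fully open stop. Leaf, counterweight, trim weight, shaft and pointer turn as one rocker: inertia about the shaft 0.019 kg m2, friction 0.0003 N m, damping 0.002 N m s/rad. Torques on it: trim weight (trim_weight) and drive spring (slide).
- trim_weight: Steel cylinder (22 mm dia., 24 mm long) on a portal 105 mm from the shaft; origin at its centre; part of the rocker, else balanced. It makes it top-heavy: opening torque G sin(lift - 0.45), G = 0.072 N m nominal, hidden +-20 %. Upright at 0.45 rad; this beats the spring, so with the slide still the leaf falls away from balance either way, time constant 0.6 to 1.1 s. Do not touch.
- slide (a joint): Hand slide position along bridge y, m: 0 = home line (start), + towards the leaf's free end, stops -0.05 and 0.09. Stays where left: friction 2.5 N, damping 4 N s/m, moving mass 0.24 kg. It winds a soft spring on the shaft: opening torque on the leaf = 0.04 N m/rad x (15 rad/m x slide - lift). The shut leaf starts to lift at 0.041 to 0.063; balance at lift 0.45 needs 0.03, less at higher lift.
- slide_grip (a point): Grip point in the slide's upright black handle block, 70 mm above the table, 9 mm below its top. Block 24 mm wide along bridge y (grip across this, from above), 32 mm along x, from 27 to 79 mm above the table, on a carriage 50 x 40 mm and 10 mm thick. It runs straight along bridge y at bridge x = -0.18 (robot's side of the bridge); y equals the slide value.
- leaf: The grey truss leaf and what it carries (counterweight on the tail, portal with trim weight): 70 mm wide, reaching 315 mm from the shaft, about 0.95 kg. Origin on the shaft's axis, mid-width; turns about its x axis by the lift angle; y along the leaf, z square to its deck. Not to be touched.
- pointer_tip (a point): Tip of the black pointer needle, which is fixed to the shaft on the bridge's side away from the robot (bridge x = +0.074), 165 mm from the shaft's axis. Upright at lift 0.45 rad; below that it leans towards the leaf (+y), and it swings towards -y as the leaf opens.
- mark (a point): Middle of the brass marker tab, taken on the pointer tip's circle (165 mm from the shaft's axis, bridge x = +0.074): the tip lies here when the reading is exact. The tab is a block 36 mm wide along the arc, 22 mm thick, 16 mm high, clamped just outside the white gauge arc, 170 to 186 mm from the shaft.
- marker (a joint): Lift angle, rad, at which the pointer points at the middle of the marker tab: fixed during a run, between 0.3 and 0.6. The tab's half width is 0.109 rad of lift.
- car: Bystander: red model car, 70 mm long (its y axis), 30 mm wide, 28 mm high, origin under its middle. Leave alone.
- glue_bottle: Bystander: white glue bottle, 52 mm diameter, 130 mm high, origin under its middle. Leave alone.
- van: Bystander: blue model van, 90 mm long (its y axis), 40 mm wide, 44 mm high, origin under its middle. Leave alone.
- paint_jar: Bystander: small paint jar, 44 mm diameter, 45 mm high, origin under its middle. Leave alone.

How it is judged:
On the way, in this order (a step that is already met when the one before it is completed fails the run):
1. the pointer tip is kept within the width of the marker tab for 5 s (distance between pointer_tip and mark below 0.018 m), for 5 s.
2. the leaf is shut again and at rest (value of joint trunnion below 0.03 rad and angular speed of leaf below 0.1 rad/s), for 0.3 s.
At the end, for the whole second after the job is handed in: The pointer has been kept within the marker tab's width (18 mm either side of its middle) for 5 s; then the leaf is shut (below 0.03 rad) and at rest, the slide stands within 12 mm of its home line and is let go, and the bystanders are within 30 mm of where they stood (all of step 2 and value of joint slide between -0.012 and 0.012 m and distance of each of car, glue_bottle, van, paint_jar from where it was at the start of the episode below 0.03 m); the robot touches nothing.
It fails at once if the leaf swings against its fully open stop (lift above 0.9 rad) (value of joint trunnion above 0.9 rad).
It fails at once if the leaf drops shut: it comes down faster than 0.45 rad/s in the last 0.05 rad (value of joint trunnion below 0.05 rad and velocity of joint trunnion below -0.45 rad/s).
It fails at once if the robot touches the leaf (contact force between any of the fingers, the arm and leaf above 1 N).
It fails at once if the marker tab is moved (distance of mark from where it was at the start of the episode above 0.006 m).
It fails at once if a bystander is pushed more than 30 mm or knocked over (distance of any of car, glue_bottle, van, paint_jar from where it was at the start of the episode above 0.03 m or angle between any of car, glue_bottle, van, paint_jar's own z axis and vertical above 0.5 rad).
It also fails if it takes over 67 s, if anything falls off the work surface, if the arm or the gripper's body presses on something with over 40 N, if the wrist force passes 120 N, or if a joint passes its speed limit or range.

## Robot

A 6-joint arm with a two-finger parallel gripper is mounted at the origin on the work surface. World frame = base frame: x ahead of the robot, y to its left, z up, the work surface at z = 0. Lengths are in m, angles in rad, forces in N, time in s.
With the tool pointing down it reaches from about 0.325 to 0.875 m from the base axis. Payload 4.4 kg.
Tool frame: the origin (TCP) lies at the very end of the fingers, on their centre line; the grasp point (between the pads) lies 19 mm behind it; z points along the fingers, y is the direction in which the jaws open and shut (so a half turn about z gives the same grasp; the last joint's range is limited). The gripper opens to 85 mm and grips with 20 to 120 N. Pads are 22 mm wide; open, the fingers measure 114 mm over their backs; the gripper's body (76 mm by 85 mm) begins 54 mm behind the grasp point. The pads swing forward as they close: fully open they stand 13 mm farther back than shut.
Start: joints at [-1.456, 0.207, 1.542, -0, 1.393, -0.15], TCP at [0.15, -0.555, 0.231] pointing down, gripper open.
Joint ranges: [-2.73, 2.73], [-0.86, 2.22], [0.23, 2.46], [-1.11, 4.25], [0.08, 2.63], [-2.82, 2.82]. Speed limits (rad/s): [2.79, 2.79, 3.14, 3.14, 3.14, 3.14].

## Interface

Orientations are given as a unit quaternion [w, x, y, z].
In Python, from bench import robot, eyes gives the robot as it stands.
- The arm moves only by the tool drive_tool, never from a script. Its argument "commands" is a list that holds one entry, the list of rows, each a list of 7 numbers: the opening, from 0 (shut) to 1 (fully open), then the shift along the tool's x, y, z in mm, then the turn, a rotation vector about the tool's x, y, z in rad. A call has 1 to 12 rows; each row is the pose to reach, as a shift and turn from the pose commanded when the call began, along the tool's axes at that moment; what a row does not reach only later rows make up. A row lasts 1/10 s, in which the tool goes at most 50 mm and 8.59 degrees, less where a joint would pass 70% of its speed; a pose out of reach is approached as far as the arm can. A call with a gripper value outside its range is refused whole. The fingers move at their own pace and stop on an object; the grip force is fixed at half the most. Time passes only in rows, so rows that repeat a pose let the fingers close. It gives the time, the measured TCP pose, the force and the opening at its end, in the units of the state.
- robot.observe(): the state, without advancing time (a new reading comes with each control period).
- eyes.get_image(name): name is "scene" or "side" or "wrist"; returns a dict with "image" (400x640x3 uint8, red, green, blue), "fx", "fy", "cx", "cy" (pixels), "xyz" and "attitude" of the camera in the world. Camera axes: x right, y down, z forward; pixel columns grow to the right and rows downward; lengths in m; the calibration is good to about 2 mm. A picture is of the moment at which its call begins. There is no depth.
- robot.sign_off(): hands the job in, once; it reports no verdict.
The state is a dict: "time": time; "qpos": joint angles; "joint_vel": joint speeds; "joint_efforts": joint torques, N m; "tcp_pos": TCP position; "orientation": TCP orientation; "force": force on the tool from outside, world axes, zero at the start; "wrist_torque": the same for the moment, N m; "opening": finger opening in m.
Only numpy, scipy, OpenCV 4.12 (cv2) and the standard library are available. Lean on these libraries where they do the work, as an engineer would, in place of code of your own. Each camera call takes 0.05 s, during which the arm holds its last target. There are 200 camera calls.

## Working session

There is one attempt and no reset: what is moved stays moved. The work goes in short steps, Python scripts to look and compute and a tool call to move; the robot and the scene stay as the last step left them, time stands still between calls to the robot, and variables do not carry over. Pictures are saved under pics/ and viewed, about 8 in all and at most 12, crops included, and the job is handed in when it is done.

Besides the shell and the picture viewer there is one more tool, called after ">>>" as name(argument=value, ...), one argument or row to a line, values as JSON. drive_tool: Moves the arm, as the interface text tells. Its arguments: {"type":"object","properties":{"commands":{"type":"array","items":{"type":"array","items":{"type":"array","items":{"type":"number"}}}}},"required":["commands"]}

```bash
mkdir -p pics; ls; python3 - <<'E'
from bench import robot, eyes
import cv2, json
print(robot.observe())
for n in ("scene","side"):
    d=eyes.get_image(n); cv2.imwrite(f"pics/{n}0.png",d["image"][:,:,::-1]); print(n,{k:v for k,v in d.items() if k!="image"})
E
```

```text
pics
{'time': 0.0, 'qpos': array([-1.45649821e+00,  2.07422892e-01,  1.54295188e+00,  2.98353272e-05,
        1.39349508e+00, -1.50482635e-01]), 'joint_vel': array([ 2.39609329e-05, -5.72298798e-04, -3.81304846e-04, -2.02151370e-03,
        3.69402706e-03, -9.53454881e-04]), 'joint_efforts': array([-1.34720605e-03, -3.83039832e+01, -2.91599482e+01, -3.02296530e-04,
        1.03434143e-02, -1.03150619e-06]), 'tcp_pos': array([ 0.15039728, -0.55420426,  0.2301251 ]), 'orientation': array([-1.13814723e-03,  9.91248894e-01,  1.32001264e-01,  3.52771035e-05]), 'force': array([ 0.23067479, -0.01288612, -1.28314852]), 'wrist_torque': array([ 0.0060442 , -0.00400293,  0.03505107]), 'opening': 0.08542025621482485}
scene {'fx': 411.96194001580136, 'fy': 411.96194001580136, 'cx': 315.3049944589029, 'cy': 195.77482072469795, 'xyz': array([ 0.71985977, -0.49244987,  0.94388744]), 'attitude': array([-0.28521195,  0.94847785,  0.13239217, -0.03893869])}
side {'fx': 514.5384085806248, 'fy': 514.5384085806248, 'cx': 319.74875359473657, 'cy': 199.45811030891446, 'xyz': array([ 0.32081972, -0.79062145,  1.04284671]), 'attitude': array([-0.37146113,  0.91645748, -0.13912349,  0.05260202])}
```

View pics/scene0.png

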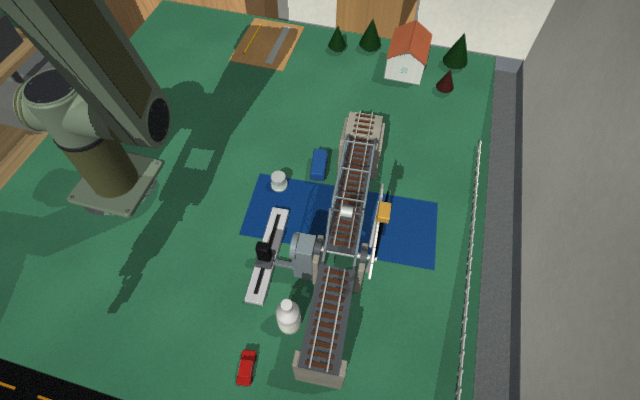

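View pics/side0.png

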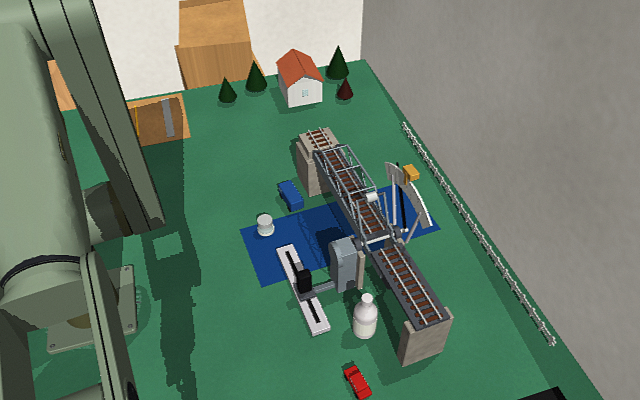

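The scene picture shows the black handle at about (264,250), the brass tab at (384,211) and the red car, bottle, jar and van near the bridge. In the side picture the handle is at about (303,280) and the tab at (411,172). I'll enlarge both for exact points.

```bash
cat > h.py <<'E'
import numpy as np, cv2
from scipy.spatial.transform import Rotation as R
from scipy.optimize import least_squares
CAM={}
def cam(d): return dict(f=d["fx"],c=np.array([d["cx"],d["cy"]]),p=np.array(d["xyz"]),r=R.from_quat(np.roll(d["attitude"],-1)))
def proj(c,P):
    q=c["r"].inv().apply(np.atleast_2d(P)-c["p"]); return c["f"]*q[:,:2]/q[:,2:]+c["c"]
def tri(cs,uv):
    return least_squares(lambda P: np.concatenate([proj(c,P)[0]-u for c,u in zip(cs,uv)]),[0.5,-.3,.1]).x
E
python3 - <<'E'
import numpy as np,cv2
from h import *
from bench import eyes
S=cam(eyes.get_image("scene")); D=cam(eyes.get_image("side"))
print("handle",tri([S,D],[(264,246),(302,272)]), "tab",tri([S,D],[(384,211),(411,172)]))
a=cv2.imread("pics/scene0.png")[170:320,230:400]; b=cv2.imread("pics/side0.png")[150:350,270:440]
a=cv2.resize(a,None,fx=2.3,fy=2.3,interpolation=3); b=cv2.resize(b,None,fx=2.3,fy=2.3,interpolation=3)
o=np.zeros((460,784,3),np.uint8); o[:a.shape[0],:391]=a; o[:b.shape[0],393:393+391]=b; cv2.imwrite("pics/z.png",o)
E
```

```text
handle [ 0.48437866 -0.1031895   0.0704639 ] tab [ 0.73487818 -0.08150805  0.30026961]
```

View pics/z.png

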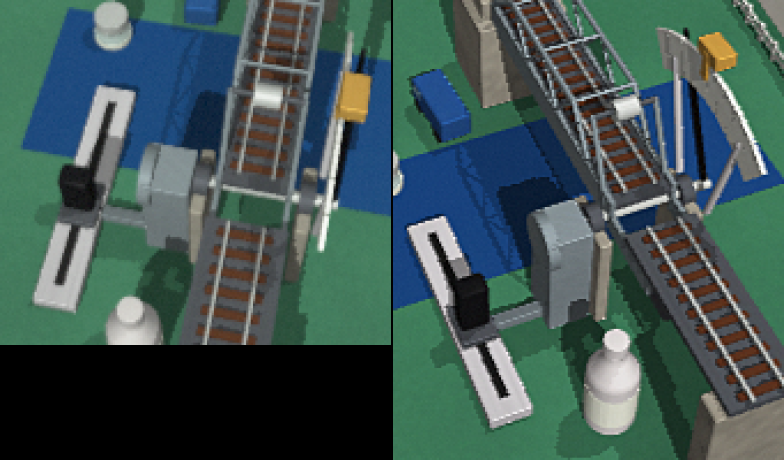

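The crops show the rail ends, handle, trim weight (scene (346.5,211.7), side (371.7,197.4)) and tab clearly. Next I fit the bridge pose and marker angle.

```bash
cat > fit.py <<'E'
from h import *
from bench import eyes
S=cam(eyes.get_image("scene")); D=cam(eyes.get_image("side"))
sc=lambda u,v:(u/2.3+230,v/2.3+170); sd=lambda u,v:((u-393)/2.3+270,v/2.3+150)
ob=dict(far=(sc(118,88),sd(425.5,220)),near=(sc(53,306),sd(512.5,414)),trim=(sc(268,96),sd(627,109)),
 tab=(sc(353,97),sd(717,55)),hand=(sc(77,174),sd(470,281)))
for k,v in ob.items(): print(k,tri([S,D],v).round(4))
def model(p):
    x,y,w,m,zr,yf,yn=p
    t=lambda r,a,X:[X,-r*np.sin(a-.45),.13+r*np.cos(a-.45)]
    P=dict(far=[-.18,yf,zr],near=[-.18,yn,zr],trim=t(.105,0,0),tab=t(.178,m,.074),hand=[-.18,0,.079])
    return {k:R.from_euler('z',w).apply(v)+[x,y,0] for k,v in P.items()}
def res(p):
    M=model(p); return np.concatenate([proj(c,M[k])[0]-u for k,v in ob.items() for c,u in zip((S,D),v)])
f=least_squares(res,[.66,-.1,0,.45,.015,.09,-.09],loss='soft_l1')
print(f.x.round(4)); print(res(f.x).reshape(-1,4).round(1))
x,y,w=f.x[:3]; print("grip",R.from_euler('z',w).apply([-.18,0,.07])+[x,y,0])
E
python3 fit.py
```

```text
far [ 4.736e-01  4.460e-02 -4.000e-04]
near [ 0.4939 -0.2228  0.0064]
trim [ 0.6631 -0.0518  0.217 ]
tab [ 0.7347 -0.0817  0.2955]
hand [ 0.4857 -0.1073  0.0769]
[ 0.6643 -0.0996  0.0637  0.4096  0.0032  0.1536 -0.1109]
[[ 0.1  0.   0.7 -0.3]
 [-0.7 -0.6 -0.8  0.9]
 [-0.7 -0.6 -0.6 -2.1]
 [ 2.1  0.3  2.7 -3.3]
 [-1.2  0.4  0.3  1.2]]
grip [ 0.48466041 -0.11106115  0.07      ]
```

```bash
cat >> h.py <<'E'
BX,BY,BW=.6643,-.0996,.068
def b2w(P): return R.from_euler('z',BW).apply(P)+[BX,BY,0]
def shift(st,target,az):   # mm in tool axes, turn about tool z
    o=R.from_quat(np.roll(st["orientation"],-1)); d=np.array(target)-st["tcp_pos"]
    x=o.apply([1,0,0]); a=np.arctan2(x[1],x[0])
    tilt=o.inv().apply(np.cross(o.apply([0,0,1]),[0,0,-1]))
    return (o.inv().apply(d)*1e3).round(1),round(-(az-a),3),tilt.round(4)
E
python3 - <<'E'
from h import *
from bench import robot,eyes
S=cam(eyes.get_image("scene"))
def plane(uv,z):
    d=S["r"].apply([*( (np.array(uv)-S["c"])/S["f"]),1]); return S["p"]+d*(z-S["p"][2])/d[2]
print("bottle",plane((286,305),.13),"jar",plane((278,175),.045))
st=robot.observe()
g=b2w([-.18,0,.07]); print(g)
print(shift(st,[g[0],g[1],.2],BW))
E
```

```text
bottle [ 0.58945407 -0.24462975  0.13      ] jar [0.44345347 0.11648078 0.045     ]
[ 0.484716   -0.11183057  0.07      ]
(array([ 438.5, -340. ,   31.2]), np.float64(0.197), array([-0.0006, -0.0001, -0.    ]))
```

>>> drive_tool(
  commands=[
    [[1,40,-31,0,0,0,0.02],[1,80,-62,0,0,0,0.04],[1,120,-93,5,0,0,0.06],[1,160,-124,10,0,0,0.08],[1,200,-155,15,0,0,0.1],[1,240,-186,20,0,0,0.12],[1,280,-217,25,0,0,0.14],[1,320,-248,30,0,0,0.16],[1,360,-279,31,0,0,0.18],[1,400,-310,31,0,0,0.197],[1,425,-330,31,0,0,0.197],[1,438.5,-340,31,0,0,0.197]],
  ],
)

```text
time: 1.55
tcp_pos: [0.4863, -0.109, 0.2005]
orientation: [-0.0, 0.999, 0.036, 0.001]
force: [0.2, 0.0, 0.4]
opening: 0.0853
```

```bash
cat >> h.py <<'E'
def needle(img,c,lo=-.1,hi=.95,r=(.06,.165)):
    """lift angle from the black needle: darkest centre line against its flanks"""
    g=cv2.GaussianBlur(cv2.cvtColor(img,cv2.COLOR_RGB2GRAY),(0,0),.7).astype(np.float32)
    A=np.arange(lo,hi,.005); rr=np.linspace(*r,50)
    def line(a,dx): 
        a=np.add.outer(a,np.zeros(50))-.45; P=np.stack([np.full(a.shape,.074),-rr*np.sin(a)+dx*np.cos(a),.13+rr*np.cos(a)+dx*np.sin(a)],-1).reshape(-1,3)
        uv=proj(c,b2w(P)).astype(np.float32).reshape(*a.shape,2)
        return cv2.remap(g,uv[...,0],uv[...,1],cv2.INTER_LINEAR)
    m,l,h=line(A,0),line(A,-.009),line(A,.009)
    s=(np.minimum(l,h)-m).clip(-20,60).mean(1); i=int(s.argmax())
    if 0<i<len(A)-1:
        d=(s[i-1]-s[i+1])/(2*(s[i-1]-2*s[i]+s[i+1])); return A[i]+d*.005,s[i]
    return A[i],s[i]
E
python3 - <<'E'
from h import *
from bench import robot,eyes
st=robot.observe(); print(st["time"],st["tcp_pos"],st["force"])
g=b2w([-.18,0,.05]); print(shift(st,g,BW))
ims={}
for n in("scene","side"):
    d=eyes.get_image(n); print(n,needle(d["image"],cam(d))); ims[n]=d["image"][:,:,::-1]
a=cv2.resize(ims["scene"][170:320,230:400],None,fx=2.3,fy=2.3,interpolation=3); b=cv2.resize(ims["side"][150:350,270:440],None,fx=2.3,fy=2.3,interpolation=3)
o=np.zeros((460,784,3),np.uint8); o[:a.shape[0],:391]=a; o[:b.shape[0],393:]=b; cv2.imwrite("pics/z2.png",o)
E
```

```text
1.55 [ 0.48629244 -0.10897407  0.20046562] [0.16425095 0.04405496 0.37503166]
(array([ -1.9,   2.8, 150.5]), np.float64(0.004), array([-0.0007, -0.001 , -0.    ]))
scene (np.float64(0.5093391544558113), np.float32(-1.7911524))
side (np.float64(-0.03729053595103318), np.float32(4.8118944))
```

View pics/z2.png

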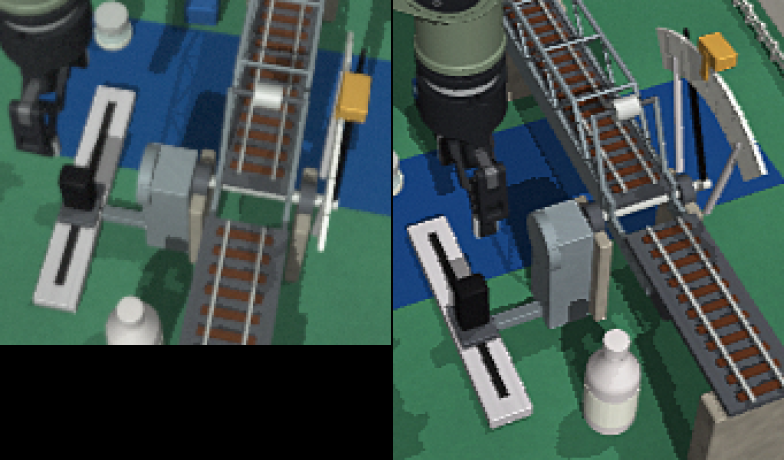

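The handle, needle, trim weight and tab all stay visible with the arm in place. The needle detector is weak in this view, so I'll track the bright trim weight. Grasping now.

>>> drive_tool(
  commands=[
    [[1,0,0,40,0,0,0],[1,0,0,80,0,0,0],[1,0,0,115,0,0,0],[1,0,0,135,0,0,0],[1,0,0,148,0,0,0],[1,0,0,150,0,0,0],[1,0,0,150,0,0,0],[0,0,0,150,0,0,0],[0,0,0,150,0,0,0],[0,0,0,150,0,0,0],[0,0,0,150,0,0,0],[0,0,0,150,0,0,0]],
  ],
)

```text
time: 2.85
tcp_pos: [0.4853, -0.1125, 0.0511]
orientation: [0.001, 0.999, 0.034, 0.001]
force: [-1.4, -0.5, 4.7]
opening: 0.0237
```

```bash
cat >> h.py <<'E'
def hullc(c,P):
    h=cv2.convexHull(proj(c,b2w(P)).astype(np.float32)); m=cv2.moments(h); return np.array([m["m10"],m["m01"]])/m["m00"]
box=np.array([[a,b,d] for a in(-1,1) for b in(-1,1) for d in(-1,1)])
def tabP(m,x0):
    r,t=.178,m-.45; q=box*[.011,.018,.008]+[x0,0,r]
    return R.from_euler('x',t).apply(q)+[0,0,.13]
ph=np.linspace(0,2*np.pi,24,endpoint=False)
cyl=np.array([[s*.012,.011*np.cos(p),.011*np.sin(p)] for s in(-1,1) for p in ph])
def trimP(th): return R.from_euler('x',th-.45).apply(cyl+[0,0,.105])+[0,0,.13]
def blob(img,c,th_grid,off=np.zeros(2)):
    """centroid of the white trim weight and the lift angle it gives"""
    hsv=cv2.cvtColor(img,cv2.COLOR_RGB2HSV); w=((hsv[...,1]<45)&(hsv[...,2]>150)).astype(np.uint8)
    w=cv2.morphologyEx(w,cv2.MORPH_OPEN,np.ones((4,4),np.uint8))
    n,L,st,cen=cv2.connectedComponentsWithStats(w)
    arc=np.array([hullc(c,trimP(t)) for t in th_grid])+off
    best=None
    for i in range(1,n):
        if 25<st[i,4]<400:
            d=np.linalg.norm(arc-cen[i],axis=1); j=d.argmin()
            if best is None or d[j]<best[0]: best=(d[j],th_grid[j],cen[i],st[i,4])
    return best
E
python3 - <<'E'
from h import *
from bench import robot,eyes
st=robot.observe(); print(st["time"],st["tcp_pos"],st["force"],st["opening"])
T=np.arange(-.1,.95,.002); obs=[]
for n in("scene","side"):
    d=eyes.get_image(n); c=cam(d); hsv=cv2.cvtColor(d["image"],cv2.COLOR_RGB2HSV)
    w=cv2.inRange(hsv,(12,120,120),(28,255,255)); k,L,s,cen=cv2.connectedComponentsWithStats(w)
    b=blob(d["image"],c,T); print(n,b,"th0 pred",hullc(c,trimP(0)))
    p=hullc(c,tabP(.4,.074)); i=1+np.argmin(np.linalg.norm(cen[1:]-p,axis=1)+1000*(s[1:,4]<60)); print("tab",cen[i],s[i],"pred .4",p)
    obs.append((c,cen[i]-(b[2]-hullc(c,trimP(0))),cen[i]))
for k in(1,2):
    f=least_squares(lambda q:np.concatenate([hullc(o[0],tabP(*q))-o[k] for o in obs]),[.4,.074]); print(f.x,f.fun)
E
```

```text
2.85 [ 0.48526058 -0.11247545  0.05108388] [-1.36636293 -0.50210034  4.65799389] 0.023688253589056543
scene (np.float64(1.5162637502954477), np.float64(0.03800000000000012), array([346.94545455, 212.57272727]), np.int32(110)) th0 pred [345.71651046 211.16267809]
tab [383.37795276 211.88976378] [376 201  15  22 254] pred .4 [385.76953106 211.63419978]
side (np.float64(0.33025850683491603), np.float64(0.08800000000000016), array([372.63291139, 196.98734177]), np.int32(79)) th0 pred [371.10532721 195.3392443 ]
tab [411.57407407 171.84567901] [403 164  17  17 162] pred .4 [413.1459175 170.0828245]
[0.39575536 0.06722647] [-0.07202917  0.14991161  0.05622216  0.47293633]
[0.40857143 0.06955526] [-0.15729424 -0.01086297  0.03635931 -0.80275439]
```

Firm grip (opening 23.7 mm). The marker is at about 0.40 rad. First push: 40 mm quickly, then creep to 48 mm to find the lift-off point.

>>> drive_tool(
  commands=[
    [[0,0,-10,0,0,0,0],[0,0,-20,0,0,0,0],[0,0,-30,0,0,0,0],[0,0,-40,0,0,0,0],[0,0,-41,0,0,0,0],[0,0,-42,0,0,0,0],[0,0,-43,0,0,0,0],[0,0,-44,0,0,0,0],[0,0,-45,0,0,0,0],[0,0,-46,0,0,0,0],[0,0,-47,0,0,0,0],[0,0,-48,0,0,0,0]],
  ],
)

```text
time: 4.15
tcp_pos: [0.4816, -0.0646, 0.0511]
orientation: [0.001, 0.999, 0.034, 0.0]
force: [-3.0, -3.1, 7.3]
opening: 0.0232
```

```bash
cat > look.py <<'E'
import sys,json,os
from h import *
from bench import robot,eyes
# usage: look.py ref | look.py t0 s1 s2 ... (absolute commanded slide mm per row of the last call)
OFF={"scene":np.array([346.945,212.573]),"side":np.array([372.633,196.987])}
Y0=-.00068
def w2b(p): return R.from_euler('z',-BW).apply(np.array(p)-[BX,BY,0])
L=json.load(open("log.json")) if os.path.exists("log.json") else dict(cmd=[],obs=[],tcp=[])
st=robot.observe(); t=float(st["time"]); s=w2b(st["tcp_pos"])[1]-Y0
rows=[float(a) for a in sys.argv[1:]]
for i,r in enumerate(rows): L["cmd"].append([t-.1*(len(rows)-1-i),r*1e-3])
L["tcp"].append([t,float(s)])
T=np.arange(-.05,.95,.001)
for n in("side","scene"):
    t=float(robot.observe()["time"]); d=eyes.get_image(n); c=cam(d); b=blob(d["image"],c,T,OFF[n]-hullc(c,trimP(0)))
    nd=needle(d["image"],c) if n=="side" else (0,0)
    L["obs"].append([t,float(b[1]),n,float(b[0])])
    print(f"t {t:.2f} {n} th {b[1]:.3f} miss {b[0]:.1f} area {b[3]} needle {nd[0]:.3f}/{nd[1]:.1f}")
print("slide mm",round(s*1e3,2),"F",st["force"].round(1))
json.dump(L,open("log.json","w"))
E
python3 look.py 10 20 30 40 41 42 43 44 45 46 47 48
```

```text
t 4.15 side th 0.016 miss 0.1 area 87 needle -0.031/6.3
t 4.20 scene th 0.014 miss 0.2 area 105 needle 0.000/0.0
slide mm 47.97 F [-3.  -3.1  7.3]
```

>>> drive_tool(
  commands=[
    [[0,0,0,0,0,0,0],[0,0,0,0,0,0,0]],
  ],
)

```text
time: 4.45
tcp_pos: [0.4816, -0.0645, 0.0511]
orientation: [0.001, 0.999, 0.034, 0.0]
force: [-2.5, -2.6, 7.2]
opening: 0.023
```

```bash
cat > est.py <<'E'
import json,sys
from h import *
LAG=.03
def sim(G,ds,cmd,t1,th=0.,w=0.,t=0.,dt=.005):
    """rocker from rest at t=0; slide runs linearly between the row ends"""
    ts=[0]; ss=[0.]
    for te,s in cmd: ts+= [te-.1,te]; ss+=[ss[-1],s]
    tt=np.arange(t,t1,dt); sv=np.interp(tt-LAG,ts,ss)+ds; out=np.empty((len(tt),2))
    for i,s in enumerate(sv):
        out[i]=th,w
        q=.04*(15*s-th)+G*np.sin(th-.45)-.002*w
        if abs(w)<1e-3 and abs(q)<3e-4: q=0
        else: q-=3e-4*np.sign(w if abs(w)>1e-3 else q)
        w+=q/.019*dt; th+=w*dt
        if th<0: th=0.; w=max(w,0.)
    return tt,out
def fit(L):
    o=L["obs"]; to=np.array([a[0] for a in o]); y=np.array([a[1] for a in o])
    n=np.array([a[2]=="side" for a in o])
    def res(p):
        tt,x=sim(p[0],p[1],L["cmd"],to[-1]+.02); m=np.interp(to,tt,x[:,0])
        return np.r_[(m-y)/.006,(p[0]-.072)/.008,p[1]/.001]
    best=min((least_squares(res,[g,0],loss="soft_l1",diff_step=1e-3,x_scale=[.01,.001]) for g in(.06,.066,.072,.078,.084)),key=lambda f:f.cost)
    return best.x,best.cost,res(best.x)[:len(o)]*.006
if __name__=="__main__":
    L=json.load(open("log.json")); p,c,r=fit(L); print("G,ds",p.round(5),"cost",round(c,2),"res",r[-6:].round(3))
    now=L["obs"][-1][0]+.05; tt,x=sim(*p,L["cmd"],now+.001); print("now",round(now,2),"th,w",x[-1].round(4))
    s0=L["cmd"][-1][1]
    k=[float(a) for a in sys.argv[1:]]   # candidate future rows (abs mm)
    if k:
        C=L["cmd"]+[[now+.1*(i+1),v*1e-3] for i,v in enumerate(k)]
        for dG in(-.003,0,.003):
            tt,x=sim(p[0]+dG,p[1]-dG*.72*.7*0,C,now+.1*len(k)+.3); print(dG,[tuple(x[np.searchsorted(tt,now+a)].round(3)) for a in np.arange(.2,.1*len(k)+.3,.2)])
    th=.4; print("balance mm at .4:",round(((.04*th-p[0]*np.sin(th-.45))/.6-p[1])*1e3,1))
E
python3 look.py 48 48; python3 est.py
```

```text
t 4.45 side th 0.047 miss 0.2 area 80 needle -0.005/8.9
t 4.50 scene th 0.043 miss 0.0 area 104 needle 0.000/0.0
slide mm 48.1 F [-2.5 -2.6  7.2]
G,ds [0.05668 0.00016] cost 2.04 res [-0.003  0.002 -0.006  0.004]
now 4.55 th,w [0.0546 0.1472]
balance mm at .4: 31.2
```

```bash
cat > plan.py <<'E'
# plan.py target N : slide rows (abs mm) that bring the lift to target and rest there
from est import *
tgt,N=float(sys.argv[1]),int(sys.argv[2]); M=int(sys.argv[3]) if len(sys.argv)>3 else 5
L=json.load(open("log.json")); p,c,r=fit(L); now=L["obs"][-1][0]+.05
tt,x=sim(*p,L["cmd"],now+.001); th0,w0=x[-1]; s0=L["cmd"][-1][1]
print("G,ds",p.round(5),"res",r[-6:].round(3),"now",round(now,2),"th,w",x[-1].round(4),"s",s0*1e3)
bal=(.04*tgt-p[0]*np.sin(tgt-.45))/.6-p[1]
def roll(u,dG=0):
    C=L["cmd"][-1:]+[[now+.1*(i+1),v] for i,v in enumerate(u)]
    tt,x=sim(p[0]+dG,p[1],[[now,s0]]+C[1:],now+.1*len(u)+.001,th0,w0,now); return x
def res(u):
    x=roll(np.r_[u,[u[-1]]*M]); a=x[20*N::20]
    return np.r_[(a[:,0]-tgt)/.01,a[:,1]/.02,np.diff(np.r_[s0,u])/.008,(u[-1]-bal)/.006]
f=least_squares(res,np.linspace(s0,bal,N),bounds=(0,.085),diff_step=1e-4,x_scale=.01)
u=f.x.round(3); print("rows mm",(u*1e3).astype(int),"rel",((u-s0)*1e3).round().astype(int),"bal",round(bal*1e3,1))
for dG in(-.003,0,.003): print(dG,roll(np.r_[u,[u[-1]]*M],dG)[40::40,0].round(3))
E
python3 plan.py .4 16
```

```text
G,ds [0.05668 0.00016] res [-0.003  0.002 -0.006  0.004] now 4.55 th,w [0.0546 0.1472] s 48.0
rows mm [52 53 52 49 45 40 35 30 26 22 20 17 17 17 22 30] rel [  4   5   4   1  -3  -8 -13 -18 -22 -26 -28 -31 -31 -31 -26 -18] bal 31.2
-0.003 [0.089 0.141 0.208 0.28  0.347 0.402 0.44  0.461 0.476 0.492]
0 [0.088 0.137 0.198 0.263 0.322 0.367 0.393 0.401 0.402 0.402]
0.003 [0.087 0.132 0.187 0.245 0.295 0.33  0.343 0.337 0.323 0.305]
```

>>> drive_tool(
  commands=[
    [[0,0,-4,0,0,0,0],[0,0,-5,0,0,0,0],[0,0,-4,0,0,0,0],[0,0,-1,0,0,0,0],[0,0,3,0,0,0,0],[0,0,8,0,0,0,0],[0,0,13,0,0,0,0]],
  ],
)

```text
time: 5.25
tcp_pos: [0.4824, -0.0763, 0.051]
orientation: [-0.001, 0.999, 0.034, 0.0]
force: [-2.5, 2.1, 8.3]
opening: 0.0233
```

```bash
python3 look.py 52 53 52 49 45 40 35; python3 plan.py .4 10
```

```text
t 5.25 side th 0.251 miss 0.1 area 84 needle 0.173/12.1
t 5.30 scene th 0.261 miss 0.2 area 112 needle 0.000/0.0
slide mm 36.33 F [-2.5  2.1  8.3]
G,ds [0.05646 0.0002 ] res [-0.002  0.004 -0.003  0.008 -0.005  0.003] now 5.35 th,w [0.2811 0.3459] s 35.0
rows mm [21 13 10 11 15 20 26 30 33 32] rel [-14 -22 -25 -24 -20 -15  -9  -5  -2  -3] bal 31.2
-0.003 [0.346 0.39  0.408 0.41  0.409 0.41  0.412]
0 [0.345 0.388 0.404 0.405 0.402 0.401 0.401]
0.003 [0.345 0.386 0.401 0.4   0.395 0.391 0.389]
```

>>> drive_tool(
  commands=[
    [[0,0,14,0,0,0,0],[0,0,22,0,0,0,0],[0,0,25,0,0,0,0],[0,0,24,0,0,0,0]],
  ],
)

```text
time: 5.75
tcp_pos: [0.4844, -0.1017, 0.0511]
orientation: [0.001, 0.999, 0.034, 0.0]
force: [-3.5, -2.8, 6.4]
opening: 0.0232
```

```bash
sed -i 's/^    L\["obs"\].append/    cv2.imwrite(f"pics\/{n}_{t:.2f}.png",d["image"][:,:,::-1]);&/' look.py; cat > crop.py <<'E'
import sys,cv2,numpy as np,glob
f=lambda n:cv2.imread(sorted(glob.glob(f"pics/{n}_*.png"),key=lambda s:float(s.split("_")[1][:-4]))[-1])
a=f("scene")[170:270,320:420]; b=f("side")[130:230,350:450]
cv2.imwrite(sys.argv[1],cv2.resize(np.hstack([a,b]),None,fx=4,fy=4,interpolation=3))
E
python3 look.py 21 13 10 11; python3 plan.py .4 10; python3 crop.py pics/c1.png
```

```text
t 5.75 side th 0.394 miss 0.4 area 91 needle 0.345/5.9
t 5.80 scene th 0.394 miss 0.1 area 113 needle 0.000/0.0
slide mm 10.85 F [-3.5 -2.8  6.4]
G,ds [0.05642 0.00018] res [-0.003  0.008 -0.005  0.003 -0.004  0.003] now 5.85 th,w [0.402  0.0838] s 11.0
rows mm [20 26 30 32 33 33 32 32 32 31] rel [ 9 15 19 21 22 22 21 21 21 20] bal 31.2
-0.003 [0.407 0.404 0.401 0.401 0.402 0.403 0.403]
0 [0.407 0.403 0.4   0.399 0.399 0.4   0.4  ]
0.003 [0.407 0.403 0.399 0.397 0.397 0.396 0.396]
```

View pics/c1.png

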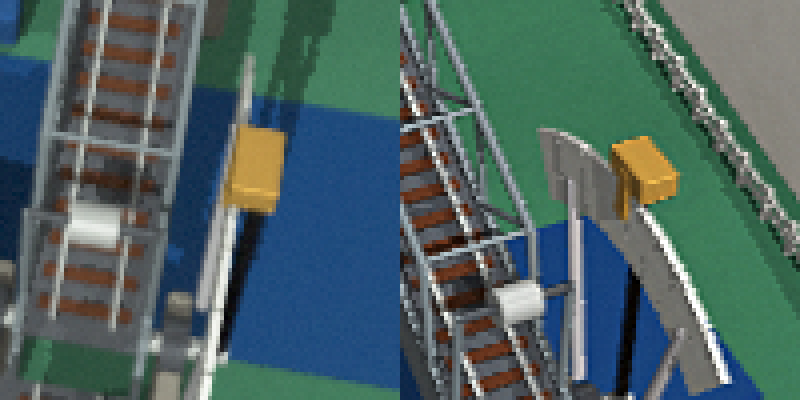

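The needle runs into the brass tab in both views: in the scene crop it passes under the tab from (225,350) to (255,210), with the tab centred at (255,168). So about 0.40 is right. I continue with the balancing rows.

>>> drive_tool(
  commands=[
    [[0,0,-9,0,0,0,0],[0,0,-15,0,0,0,0],[0,0,-19,0,0,0,0],[0,0,-21,0,0,0,0],[0,0,-22,0,0,0,0],[0,0,-22,0,0,0,0]],
  ],
)

```text
time: 6.45
tcp_pos: [0.4827, -0.0793, 0.0511]
orientation: [0.001, 0.999, 0.034, 0.0]
force: [-2.2, -1.9, 7.2]
opening: 0.0235
```

```bash
python3 look.py 20 26 30 32 33 33; python3 plan.py .4 8 8
```

```text
t 6.45 side th 0.429 miss 0.1 area 82 needle 0.384/5.8
t 6.50 scene th 0.423 miss 0.2 area 119 needle 0.000/0.0
slide mm 33.31 F [-2.2 -1.9  7.2]
G,ds [0.05821 0.00139] res [-0.006  0.002  0.     0.008 -0.005  0.002] now 6.55 th,w [0.4265 0.0346] s 33.0
rows mm [20 17 19 25 32 37 37 31] rel [-13 -16 -14  -8  -1   4   4  -2] bal 30.1
-0.003 [0.431 0.424 0.411 0.405 0.404 0.405 0.406 0.409]
0 [0.431 0.424 0.411 0.404 0.402 0.402 0.403 0.404]
0.003 [0.431 0.424 0.41  0.403 0.4   0.399 0.399 0.399]
```

>>> drive_tool(
  commands=[
    [[0,0,13,0,0,0,0],[0,0,16,0,0,0,0],[0,0,14,0,0,0,0],[0,0,8,0,0,0,0],[0,0,1,0,0,0,0],[0,0,-3,0,0,0,0],[0,0,-3,0,0,0,0],[0,0,2,0,0,0,0]],
  ],
)

```text
time: 7.35
tcp_pos: [0.4827, -0.0799, 0.0511]
orientation: [-0.001, 0.999, 0.034, 0.0]
force: [-2.1, 2.8, 8.3]
opening: 0.0236
```

```bash
python3 look.py 20 17 19 25 32 36 36 31; python3 plan.py .4 8 8
```

```text
t 7.35 side th 0.444 miss 0.2 area 92 needle 0.409/8.4
t 7.40 scene th 0.436 miss 0.0 area 120 needle 0.000/0.0
slide mm 32.68 F [-2.1  2.8  8.3]
G,ds [0.05923 0.00204] res [-0.002  0.006 -0.001  0.008 -0.006  0.003] now 7.45 th,w [0.4405 0.032 ] s 31.0
rows mm [16 13 16 24 33 39 39 30] rel [-15 -18 -15  -7   2   8   8  -1] bal 29.6
-0.003 [0.444 0.432 0.414 0.405 0.402 0.401 0.401 0.401]
0 [0.444 0.432 0.413 0.404 0.401 0.399 0.398 0.397]
0.003 [0.444 0.432 0.413 0.403 0.399 0.396 0.394 0.392]
```

```bash
sed -i 's/p\[1\]\/.001\]/p[1]\/.004]/' est.py; python3 plan.py .39 8 8
```

```text
G,ds [0.05924 0.00204] res [-0.002  0.005 -0.001  0.008 -0.006  0.003] now 7.45 th,w [0.4405 0.0322] s 31.0
rows mm [14 10 15 24 35 42 42 31] rel [-17 -21 -16  -7   4  11  11   0] bal 29.9
-0.003 [0.443 0.429 0.407 0.398 0.397 0.398 0.4   0.403]
0 [0.443 0.429 0.407 0.397 0.395 0.395 0.396 0.398]
0.003 [0.443 0.429 0.407 0.396 0.394 0.393 0.393 0.394]
```

>>> drive_tool(
  commands=[
    [[0,0,16,0,0,0,0],[0,0,20,0,0,0,0],[0,0,16,0,0,0,0],[0,0,7,0,0,0,0],[0,0,-3,0,0,0,0],[0,0,-9,0,0,0,0],[0,0,-7,0,0,0,0],[0,0,0,0,0,0,0]],
  ],
)

```text
time: 8.25
tcp_pos: [0.4827, -0.0796, 0.051]
orientation: [-0.001, 0.999, 0.035, 0.0]
force: [-2.5, 2.1, 7.6]
opening: 0.0234
```

```bash
python3 look.py 15 11 15 24 34 40 38 31; python3 plan.py .4 8 8
```

```text
t 8.25 side th 0.429 miss 0.1 area 82 needle 0.381/5.6
t 8.30 scene th 0.421 miss 0.4 area 115 needle 0.000/0.0
slide mm 32.94 F [-2.5  2.1  7.6]
G,ds [0.05969 0.00231] res [-0.002  0.007 -0.001  0.009 -0.006  0.002] now 8.35 th,w [0.4237 0.0083] s 31.0
rows mm [23 21 23 27 31 34 34 30] rel [ -8 -10  -8  -4   0   3   3  -1] bal 29.3
-0.003 [0.424 0.418 0.409 0.405 0.405 0.406 0.407 0.41 ]
0 [0.424 0.417 0.408 0.404 0.403 0.403 0.404 0.404]
0.003 [0.424 0.417 0.407 0.402 0.4   0.4   0.4   0.4  ]
```

>>> drive_tool(
  commands=[
    [[0,0,8,0,0,0,0],[0,0,11,0,0,0,0],[0,0,9,0,0,0,0],[0,0,5,0,0,0,0],[0,0,1,0,0,0,0],[0,0,-2,0,0,0,0],[0,0,-2,0,0,0,0],[0,0,2,0,0,0,0],[0,0,2,0,0,0,0]],
  ],
)

```text
time: 9.25
tcp_pos: [0.4829, -0.0827, 0.051]
orientation: [-0.0, 0.999, 0.034, 0.0]
force: [-2.2, 0.3, 8.4]
opening: 0.0233
```

```bash
python3 look.py 23 20 22 26 30 33 33 29 29; python3 plan.py .4 8 8;python3 crop.py pics/c2.png
```

```text
t 9.25 side th 0.420 miss 0.3 area 87 needle 0.370/5.5
t 9.30 scene th 0.414 miss 0.1 area 121 needle 0.000/0.0
slide mm 29.86 F [-2.2  0.3  8.4]
G,ds [0.05605 0.00033] res [ 0.051  0.061  0.034  0.041 -0.01  -0.008] now 9.35 th,w [ 0.4029 -0.0688] s 29.0
rows mm [39 42 41 37 32 29 27 30] rel [10 13 12  8  3  0 -2  1] bal 31.0
-0.003 [0.39  0.389 0.395 0.401 0.403 0.404 0.404 0.404]
0 [0.39  0.388 0.394 0.398 0.399 0.398 0.397 0.396]
0.003 [0.39  0.387 0.392 0.395 0.395 0.393 0.39  0.386]
```

View pics/c2.png

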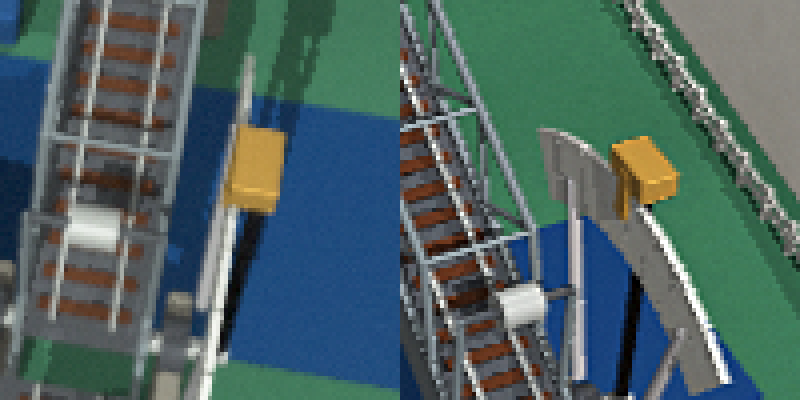

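Pointer still at the tab, and the trim-weight angle is 0.414–0.420. The full-history fit is becoming ill-conditioned because it integrates an unstable system from the start, so I'll switch to a windowed fit.

```bash
cat >> est.py <<'E'
def fitw(L,W=2.6):
    o=[a for a in L["obs"] if a[0]>L["obs"][-1][0]-W]; to=np.array([a[0] for a in o]); y=np.array([a[1] for a in o])
    def res(p):
        tt,x=sim(p[0],p[1],L["cmd"],to[-1]+.02,p[2],p[3],to[0]); return np.r_[(np.interp(to,tt,x[:,0])-y)/.005,(p[0]-.0592)/.002,(p[1]-.001)/.002,p[3]/.3]
    f=least_squares(res,[.0592,.0015,y[:2].mean(),0],diff_step=1e-4,x_scale=[.005,.001,.05,.05]); p=f.x
    now=to[-1]+.05; tt,x=sim(p[0],p[1],L["cmd"],now+.001,p[2],p[3],to[0]); return p[:2],f.fun[:len(o)]*.005,now,x[-1]
E
python3 - <<'E'
s=open('plan.py').read()
s=s.replace('p,c,r=fit(L); now=L["obs"][-1][0]+.05\ntt,x=sim(*p,L["cmd"],now+.001); th0,w0=x[-1]','p,r,now,x0=fitw(L); th0,w0=x0; x=[x0]')
open('plan.py','w').write(s)
E
python3 plan.py .4 8 8
```

```text
G,ds [0.05916 0.00264] res [-0.005  0.005 -0.004  0.005 -0.003  0.003] now 9.35 th,w [0.4168 0.0014] s 29.0
rows mm [28 29 29 29 29 29 29 29] rel [-1  0  0  0  0  0  0  0] bal 28.9
-0.003 [0.417 0.416 0.417 0.417 0.418 0.419 0.421 0.423]
0 [0.417 0.416 0.416 0.416 0.416 0.417 0.417 0.417]
0.003 [0.416 0.416 0.416 0.416 0.416 0.415 0.415 0.415]
```

>>> drive_tool(
  commands=[
    [[0,0,3,0,0,0,0],[0,0,4,0,0,0,0],[0,0,3,0,0,0,0],[0,0,1,0,0,0,0],[0,0,0,0,0,0,0],[0,0,0,0,0,0,0],[0,0,0,0,0,0,0],[0,0,0,0,0,0,0]],
  ],
)

```text
time: 10.15
tcp_pos: [0.483, -0.0833, 0.0511]
orientation: [0.001, 0.999, 0.034, 0.0]
force: [-2.5, -2.2, 7.0]
opening: 0.0228
```

```bash
python3 look.py 26 25 26 28 29 29 29 29; python3 plan.py .4 8 8
```

```text
t 10.15 side th 0.414 miss 0.2 area 87 needle 0.361/5.6
t 10.20 scene th 0.406 miss 0.4 area 113 needle 0.000/0.0
slide mm 29.24 F [-2.5 -2.2  7. ]
G,ds [0.05912 0.00268] res [-0.004  0.004 -0.003  0.004 -0.004  0.003] now 10.25 th,w [ 0.4092 -0.0048] s 29.0
rows mm [27 27 27 28 29 30 30 29] rel [-2 -2 -2 -1  0  1  1  0] bal 28.9
-0.003 [0.408 0.405 0.402 0.401 0.401 0.401 0.401 0.4  ]
0 [0.407 0.404 0.401 0.399 0.398 0.398 0.397 0.397]
0.003 [0.407 0.404 0.4   0.396 0.394 0.392 0.39  0.388]
```

>>> drive_tool(
  commands=[
    [[0,0,0,0,0,0,0],[0,0,0,0,0,0,0],[0,0,0,0,0,0,0],[0,0,-1,0,0,0,0],[0,0,-1,0,0,0,0],[0,0,-1,0,0,0,0],[0,0,0,0,0,0,0],[0,0,0,0,0,0,0]],
  ],
)

```text
time: 11.05
tcp_pos: [0.4829, -0.0826, 0.051]
orientation: [-0.0, 0.999, 0.034, 0.0]
force: [-2.5, 0.5, 7.1]
opening: 0.0234
```

```bash
python3 look.py 29 29 29 30 30 30 29 29; python3 plan.py .4 8 8
```

```text
t 11.05 side th 0.401 miss 0.2 area 86 needle 0.354/6.1
t 11.10 scene th 0.398 miss 0.3 area 116 needle 0.000/0.0
slide mm 29.98 F [-2.5  0.5  7.1]
G,ds [0.05914 0.00193] res [-0.003  0.003 -0.003  0.004 -0.002  0.001] now 11.15 th,w [ 0.3988 -0.007 ] s 29.0
rows mm [31 31 31 30 30 29 29 29] rel [2 2 2 1 1 0 0 0] bal 29.7
-0.003 [0.397 0.397 0.398 0.398 0.398 0.398 0.399 0.399]
0 [0.397 0.397 0.397 0.397 0.397 0.396 0.395 0.394]
0.003 [0.397 0.396 0.396 0.395 0.394 0.392 0.39  0.386]
```

>>> drive_tool(
  commands=[
    [[0,0,-2,0,0,0,0],[0,0,-3,0,0,0,0],[0,0,-3,0,0,0,0],[0,0,-2,0,0,0,0],[0,0,-1,0,0,0,0],[0,0,-1,0,0,0,0],[0,0,-1,0,0,0,0],[0,0,-1,0,0,0,0]],
  ],
)

```text
time: 11.95
tcp_pos: [0.4828, -0.0814, 0.051]
orientation: [-0.0, 0.999, 0.034, 0.0]
force: [-1.8, 0.9, 8.4]
opening: 0.0232
```

```bash
python3 look.py 31 32 32 31 30 30 30 30; python3 plan.py .4 8 8
```

```text
t 11.95 side th 0.420 miss 0.2 area 87 needle 0.367/5.6
t 12.00 scene th 0.414 miss 0.1 area 121 needle 0.000/0.0
slide mm 31.17 F [-1.8  0.9  8.4]
G,ds [0.05906 0.00271] res [-0.004  0.003 -0.001  0.002 -0.004  0.003] now 12.05 th,w [0.4194 0.0389] s 30.0
rows mm [20 17 20 24 30 34 34 29] rel [-10 -13 -10  -6   0   4   4  -1] bal 28.9
-0.003 [0.425 0.419 0.409 0.403 0.402 0.401 0.401 0.401]
0 [0.425 0.419 0.408 0.402 0.399 0.398 0.396 0.396]
0.003 [0.424 0.419 0.407 0.4   0.397 0.393 0.39  0.387]
```

>>> drive_tool(
  commands=[
    [[0,0,10,0,0,0,0],[0,0,13,0,0,0,0],[0,0,10,0,0,0,0],[0,0,6,0,0,0,0],[0,0,0,0,0,0,0],[0,0,-3,0,0,0,0],[0,0,-3,0,0,0,0],[0,0,1,0,0,0,0]],
  ],
)

```text
time: 12.85
tcp_pos: [0.4829, -0.082, 0.051]
orientation: [-0.001, 0.999, 0.034, 0.0]
force: [-2.3, 2.3, 8.3]
opening: 0.0231
```

```bash
python3 look.py 20 17 20 24 30 33 33 29
cat > lower.py <<'E'
# lower.py v : rows (abs mm) that bring the leaf down at about v rad/s, easing to .07 near the stop
from est import *
v=float(sys.argv[1]); N=14
L=json.load(open("log.json")); p,r,now,(th0,w0)=fitw(L,float(sys.argv[2]) if len(sys.argv)>2 else 2.6); s0=L["cmd"][-1][1]
print("G,ds",p.round(5),"res",r[-6:].round(3),"now",round(now,2),"th,w",th0.round(4),w0.round(4),"s",s0*1e3)
ref=[th0]; w=w0
for _ in range(N*20):
    wd=-min(v,.06+.8*max(ref[-1],0)); w+=(wd-w)*.005/.35; ref.append(ref[-1]+w*.005)
ref=np.array(ref)[20::20]
def roll(u,dG=0,stop=True):
    C=[[now,s0]]+[[now+.1*(i+1),a] for i,a in enumerate(u)]
    return sim(p[0]+dG,p[1],C,now+.1*len(u)+.001,th0,w0,now)[1]
free=ref>.01
def res(u):
    x=roll(u)[20::20][:N]; return np.r_[((x[:,0]-ref)/.008)*free,np.diff(np.r_[s0,u])/.008]
f=least_squares(res,np.full(N,max(s0,.03)),bounds=(0,.07),diff_step=1e-3,x_scale=.01)
u=f.x.round(3); print("rows mm",(u*1e3).astype(int),"rel",((u-s0)*1e3).round().astype(int))
for dG in(-.002,0,.002):
    x=roll(u,dG)[20::20]; print(dG,x[:,0].round(3),x[:,1].round(2))
E
python3 lower.py .2
```

```text
t 12.85 side th 0.405 miss 0.0 area 91 needle 0.356/5.8
t 12.90 scene th 0.397 miss 0.3 area 117 needle 0.000/0.0
slide mm 30.56 F [-2.3  2.3  8.3]
G,ds [0.05912 0.00242] res [-0.002  0.002 -0.003  0.004 -0.004  0.003] now 12.95 th,w 0.3988 -0.0245 s 29.0
rows mm [16 14 17 22 27 30 31 32 32 32 32 32 32 32] rel [-13 -15 -12  -7  -2   1   2   3   3   3   3   3   3   3]
-0.002 [0.396 0.39  0.38  0.366 0.35  0.332 0.314 0.296 0.279 0.261 0.244 0.226
 0.209 0.191] [-0.04 -0.08 -0.12 -0.15 -0.17 -0.18 -0.18 -0.18 -0.18 -0.17 -0.17 -0.17
 -0.18 -0.18]
0 [0.396 0.39  0.38  0.366 0.349 0.331 0.312 0.294 0.275 0.257 0.238 0.219
 0.2   0.179] [-0.04 -0.08 -0.12 -0.16 -0.18 -0.18 -0.19 -0.19 -0.18 -0.19 -0.19 -0.19
 -0.2  -0.21]
0.002 [0.396 0.39  0.38  0.365 0.348 0.33  0.311 0.291 0.272 0.252 0.232 0.212
 0.19  0.168] [-0.04 -0.08 -0.12 -0.16 -0.18 -0.19 -0.19 -0.19 -0.19 -0.2  -0.2  -0.21
 -0.22 -0.23]
```

The pointer has stayed within the tab for over 7 s. Now lowering under control.

>>> drive_tool(
  commands=[
    [[0,0,13,0,0,0,0],[0,0,15,0,0,0,0],[0,0,12,0,0,0,0],[0,0,7,0,0,0,0],[0,0,2,0,0,0,0],[0,0,-1,0,0,0,0],[0,0,-2,0,0,0,0]],
  ],
)

```text
time: 13.65
tcp_pos: [0.4829, -0.0813, 0.0511]
orientation: [0.001, 0.999, 0.034, 0.0]
force: [-2.0, -3.5, 6.4]
opening: 0.0232
```

```bash
python3 look.py 16 14 17 22 27 30 31; python3 lower.py .2
```

```text
t 13.65 side th 0.325 miss 0.3 area 88 needle 0.292/6.8
t 13.70 scene th 0.305 miss 0.1 area 120 needle 0.000/0.0
slide mm 31.24 F [-2.  -3.5  6.4]
G,ds [0.05913 0.00245] res [-0.004  0.004 -0.003  0.004 -0.006  0.005] now 13.75 th,w 0.3013 -0.1765 s 31.0
rows mm [31 31 32 33 34 35 36 37 39 40 40 41 41 41] rel [ 0  0  1  2  3  4  5  6  8  9  9 10 10 10]
-0.002 [0.283 0.265 0.247 0.228 0.21  0.192 0.174 0.156 0.14  0.124 0.11  0.097
 0.086 0.076] [-0.18 -0.18 -0.18 -0.18 -0.18 -0.18 -0.18 -0.17 -0.16 -0.15 -0.14 -0.12
 -0.11 -0.09]
0 [0.283 0.265 0.246 0.227 0.207 0.188 0.169 0.15  0.131 0.113 0.096 0.08
 0.064 0.05 ] [-0.18 -0.19 -0.19 -0.19 -0.19 -0.19 -0.19 -0.19 -0.18 -0.18 -0.17 -0.16
 -0.15 -0.14]
0.002 [0.283 0.264 0.245 0.225 0.205 0.184 0.164 0.143 0.122 0.101 0.081 0.062
 0.043 0.024] [-0.18 -0.19 -0.2  -0.2  -0.2  -0.21 -0.21 -0.21 -0.21 -0.2  -0.2  -0.19
 -0.19 -0.18]
```

>>> drive_tool(
  commands=[
    [[0,0,0,0,0,0,0],[0,0,0,0,0,0,0],[0,0,-1,0,0,0,0],[0,0,-2,0,0,0,0],[0,0,-3,0,0,0,0],[0,0,-4,0,0,0,0],[0,0,-5,0,0,0,0]],
  ],
)

```text
time: 14.45
tcp_pos: [0.4825, -0.0766, 0.0511]
orientation: [0.001, 0.999, 0.034, 0.0]
force: [-3.5, -3.3, 6.2]
opening: 0.0232
```

```bash
python3 look.py 31 31 32 33 34 35 36; python3 lower.py .2
```

```text
t 14.45 side th 0.176 miss 0.2 area 92 needle 0.115/5.1
t 14.50 scene th 0.162 miss 0.1 area 116 needle 0.000/0.0
slide mm 35.98 F [-3.5 -3.3  6.2]
G,ds [0.05913 0.00247] res [-0.003  0.004 -0.006  0.005 -0.003  0.002] now 14.55 th,w 0.1551 -0.1825 s 36.00000000000001
rows mm [38 40 40 41 41 41 41 41 41 41 41 41 41 41] rel [2 4 4 5 5 5 5 5 5 5 5 5 5 5]
-0.002 [0.137 0.119 0.102 0.087 0.073 0.061 0.05  0.04  0.032 0.024 0.017 0.012
 0.007 0.004] [-0.18 -0.17 -0.16 -0.15 -0.13 -0.12 -0.1  -0.09 -0.08 -0.07 -0.06 -0.05
 -0.04 -0.03]
0 [0.136 0.118 0.101 0.084 0.069 0.055 0.041 0.029 0.017 0.005 0.    0.
 0.    0.   ] [-0.19 -0.18 -0.17 -0.16 -0.15 -0.14 -0.13 -0.12 -0.12 -0.11  0.    0.
  0.    0.  ]
0.002 [0.136 0.117 0.099 0.082 0.065 0.049 0.033 0.017 0.002 0.    0.    0.
 0.    0.   ] [-0.19 -0.19 -0.18 -0.17 -0.17 -0.16 -0.16 -0.15 -0.15  0.    0.    0.
  0.    0.  ]
```

>>> drive_tool(
  commands=[
    [[0,0,-2,0,0,0,0],[0,0,-4,0,0,0,0],[0,0,-4,0,0,0,0],[0,0,-5,0,0,0,0],[0,0,-5,0,0,0,0],[0,0,-5,0,0,0,0],[0,0,-5,0,0,0,0],[0,0,-5,0,0,0,0]],
  ],
)

```text
time: 15.35
tcp_pos: [0.4821, -0.0715, 0.0511]
orientation: [0.001, 0.999, 0.034, 0.0]
force: [-2.6, -2.5, 6.5]
opening: 0.0235
```

```bash
python3 look.py 38 40 40 41 41 41 41 41; python3 lower.py .15
```

```text
t 15.35 side th 0.018 miss 0.1 area 88 needle -0.032/6.2
t 15.40 scene th 0.001 miss 0.0 area 111 needle 0.000/0.0
slide mm 41.1 F [-2.6 -2.5  6.5]
G,ds [0.05987 0.00223] res [-0.004  0.008 -0.004  0.    -0.005  0.005] now 15.45 th,w 0.0 0.0 s 41.0
rows mm [41 41 41 41 41 41 41 41 41 41 41 41 41 41] rel [0 0 0 0 0 0 0 0 0 0 0 0 0 0]
-0.002 [0.    0.    0.001 0.002 0.003 0.004 0.006 0.007 0.009 0.012 0.014 0.017
 0.021 0.024] [0.   0.   0.01 0.01 0.01 0.01 0.02 0.02 0.02 0.02 0.03 0.03 0.03 0.04]
0 [0. 0. 0. 0. 0. 0. 0. 0. 0. 0. 0. 0. 0. 0.] [0. 0. 0. 0. 0. 0. 0. 0. 0. 0. 0. 0. 0. 0.]
0.002 [0. 0. 0. 0. 0. 0. 0. 0. 0. 0. 0. 0. 0. 0.] [0. 0. 0. 0. 0. 0. 0. 0. 0. 0. 0. 0. 0. 0.]
```

>>> drive_tool(
  commands=[
    [[0,0,1,0,0,0,0],[0,0,2,0,0,0,0],[0,0,3,0,0,0,0],[0,0,3,0,0,0,0],[0,0,3,0,0,0,0],[0,0,4,0,0,0,0],[0,0,6,0,0,0,0],[0,0,8,0,0,0,0],[0,0,11,0,0,0,0],[0,0,15,0,0,0,0],[0,0,19,0,0,0,0],[0,0,23,0,0,0,0]],
  ],
)

```text
time: 16.65
tcp_pos: [0.4838, -0.0933, 0.0511]
orientation: [-0.0, 0.999, 0.034, 0.0]
force: [-2.5, 2.2, 8.6]
opening: 0.0232
```

```bash
python3 look.py 40 39 38 38 38 37 35 33 30 26 22 18
```

```text
t 16.65 side th 0.000 miss 0.0 area 79 needle -0.037/5.0
t 16.70 scene th -0.001 miss 0.0 area 111 needle 0.000/0.0
slide mm 19.27 F [-2.5  2.2  8.6]
```

The leaf is shut. Next: slide home, settle, open, then lift clear in a second call.

>>> drive_tool(
  commands=[
    [[0,0,5,0,0,0,0],[0,0,10,0,0,0,0],[0,0,14,0,0,0,0],[0,0,17,0,0,0,0],[0,0,18,0,0,0,0],[0,0,18,0,0,0,0],[0,0,18,0,0,0,0],[1,0,18,0,0,0,0],[1,0,18,0,0,0,0],[1,0,18,0,0,0,0],[1,0,18,0,0,0,0],[1,0,18,0,0,0,0]],
  ],
)

```text
time: 17.95
tcp_pos: [0.4845, -0.112, 0.0501]
orientation: [-0.0, 0.999, 0.034, -0.0]
force: [-0.5, 0.5, 0.2]
opening: 0.0854
```

>>> drive_tool(
  commands=[
    [[1,0,0,-10,0,0,0],[1,0,0,-25,0,0,0],[1,0,0,-45,0,0,0],[1,0,0,-70,0,0,0],[1,0,0,-95,0,0,0],[1,0,0,-115,0,0,0],[1,0,0,-130,0,0,0],[1,0,0,-135,0,0,0],[1,0,0,-135,0,0,0],[1,0,0,-135,0,0,0]],
  ],
)

```text
time: 18.95
tcp_pos: [0.4841, -0.1118, 0.1846]
orientation: [-0.0, 0.999, 0.034, -0.001]
force: [-0.2, -0.2, 1.3]
opening: 0.0854
```

```bash
python3 look.py 0; python3 - <<'E'
import cv2,numpy as np,glob
f=lambda n:cv2.imread(sorted(glob.glob(f"pics/{n}_*.png"),key=lambda s:float(s.split("_")[1][:-4]))[-1])
a=f("scene")[100:400,220:420]; b=f("side")[100:400,250:450]
cv2.imwrite("pics/end.png",cv2.resize(np.hstack([a,b]),None,fx=2,fy=2,interpolation=3))
E
```

```text
t 18.95 side th 0.003 miss 0.2 area 85 needle -0.037/4.9
t 19.00 scene th -0.001 miss 0.0 area 111 needle 0.000/0.0
slide mm 0.72 F [-0.2 -0.2  1.3]
```

View pics/end.png

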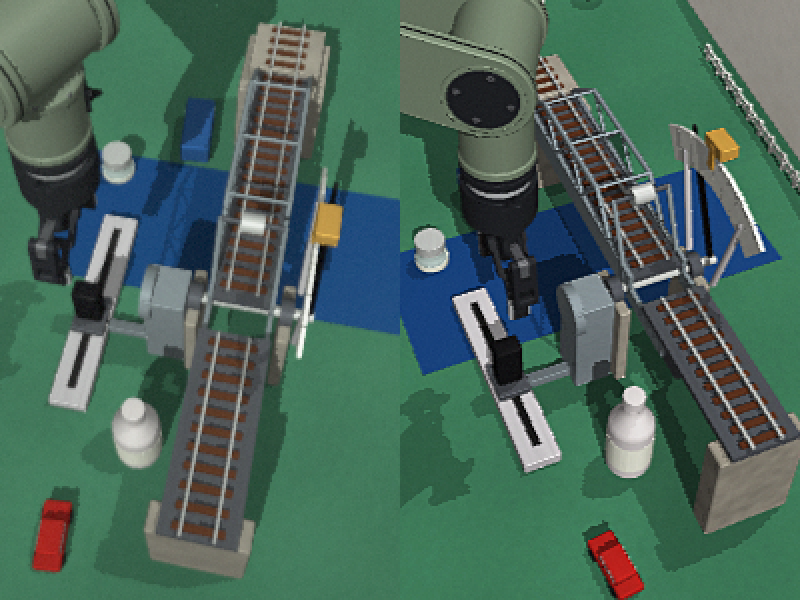

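The leaf is shut and the handle is back at scene (265,247), where it started. The gripper is clear, and the car, bottle, jar and van have not moved.

```bash
python3 -c "
from bench import robot
print(robot.sign_off())"
```

```text
the job is handed in; nothing more can be done
None
```

The bridge job is done and handed in at about 19 s of the 67 s allowed; the sign-off gave no verdict.

- **Raise and hold:** I gripped the slide handle and crept forward until the leaf lifted. I then balanced it with small slide corrections worked out from the camera images. From about t = 5.7 s to 13 s the measured lift stayed between 0.39 and 0.44 rad. The marker measured about 0.40 rad, with ±0.109 allowed, and the pictures showed the needle at the brass tab.
- **Lower:** The leaf came down at about 0.18 rad/s, easing to roughly 0.1–0.15 rad/s at the stop by the model estimate.
- **Last checks:** The leaf angle read 0.003 and −0.001 rad in the two cameras. The slide was released within about 1 mm of home, judged from the gripper position at release and the picture. The gripper is clear, and the car, bottle, van and jar look unmoved.
- **Disagreements:**
  - My direct needle detector read 0.03–0.08 rad below the trim-weight tracking, because the gauge arc hides part of the needle. I relied on the trim weight and confirmed by eye.
  - The first whole-run model fit went bad at about 9.3 s, so I replaced it with a short-window fit.

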